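# Key the load cap onto the test port and hold it home

### The arm

A 6-joint arm with a two-finger parallel gripper is mounted at the origin on the work surface. World frame = base frame: x ahead of the robot, y to its left, z up, the work surface at z = 0. Lengths are in m, angles in rad, forces in N, time in s.
With the tool pointing down it reaches from about 0.425 to 0.95 m from the base axis. Payload 14.7 kg.
Tool frame: the origin (TCP) lies on the centre line of the jaws, within the pads' length; the fingertips stand 14 mm ahead of it and the grasp point (between the pads) lies 5 mm behind it; z points along the fingers, y is the direction in which the jaws open and shut (so a half turn about z gives the same grasp; the last joint's range is limited). The gripper opens to 85 mm and grips with 20 to 120 N. Pads are 22 mm wide; open, the fingers measure 114 mm over their backs; the gripper's body (76 mm by 85 mm) begins 54 mm behind the grasp point. The pads swing forward as they close: fully open they stand 13 mm farther back than shut.
Start: joints at [-1.191, 0.48, 1.596, -0, 1.065, -0.047], TCP at [0.269, -0.592, 0.245] pointing down, gripper open.
Joint ranges: [-2.75, 2.75], [-0.82, 2.05], [0.23, 2.67], [-1.56, 4.7], [0.09, 2.69], [-2.92, 2.92]. Speed limits (rad/s): [1.89, 1.89, 2.39, 3.01, 3.01, 3.01].

### API

Orientations are given as a unit quaternion [x, y, z, w].
In Python, from plant import bot, viewer gives the robot as it stands.
- The arm moves only by the shell command python3 -m crank 'ROWS' [FORCE]. ROWS is text: rows parted by semicolons, each of 7 numbers parted by spaces: the shift along the tool's x, y, z in m, then the turn, a rotation vector about the tool's x, y, z in rad, then the gripper command: -1 is fully open, 1 is shut, values between are in proportion. A call has 1 to 20 rows; each row shifts and turns the commanded pose from where the row before left it, along the tool's axes as they then stand; what a row does not reach is not made up. A row lasts 1/10 s, in which the tool goes at most 50 mm and 8.59 degrees, less where a joint would pass 70% of its speed; a pose out of reach is approached as far as the arm can. A call is refused whole if a number of a shift passes 0.05 or a number of a turn 0.15, either way. A call with a gripper value outside its range is refused whole. The fingers move at their own pace and stop on an object; FORCE is the grip in N (left out, the last holds). Time passes only in rows, so rows that do not move let the fingers close. It gives the time, the measured TCP pose, the force and the opening at its end, in the units of the state.
- bot.sense(): the state, without advancing time (a new reading comes with each control period).
- viewer.get_image(name): name is "side" or "top"; returns a dict with "pixels" (480x640x3 uint8, red, green, blue), "mtx" (3x3 intrinsics, pixels), "k1" (the pictures are not rectified: a ray, as slopes to the right and down, at radius r is drawn at 1 + k1 r^2 times it, then the intrinsics apply), "xyz" and "attitude" of the camera in the world. Camera axes: x right, y down, z forward; pixel columns grow to the right and rows downward; lengths in m; the calibration is good to about 2 mm. A picture is of the moment at which its call begins. There is no depth.
- bot.hand_in(): hands the job in, once; it reports no verdict.
The state is a dict: "time_s": time; "joints": joint angles; "dq": joint speeds; "tau": joint torques, N m; "tool_pos": TCP position; "tool_rot": TCP orientation; "ft_force": force on the tool from outside, world axes, zero at the start; "moment": the same for the moment, N m; "grip_width": finger opening in m.
Only numpy, scipy, OpenCV 4.12 (cv2) and the standard library are available. Lean on these libraries where they do the work, as an engineer would, in place of code of your own. Each camera call takes 0.05 s, during which the arm holds its last target.

### The job

Pick up the load cap (the tall one with the dark knurled collar) and set it over the test port's spigot; turn the collar with a light push until one of its hidden keyways drops over the pin, then push the cap fully home, flat on the port's deck. The spring contact inside will lift it again, so finish while still holding the cap pushed home: do not let go. Leave the other things on the bench where they are.

Things in the scene. Friction and masses are not known exactly. Their poses are not given: they have to be found in the camera images.
- load_cap: The load cap, 56 mm tall, 0.15 to 0.27 kg, standing upright on the mat, mouth down. Origin: centre of its underside, z up along its axis. The lower 30 mm is a smooth aluminium skirt 56 mm in diameter, the upper 26 mm the dark knurled collar.
- cap_grip (a point): On the load cap's axis, 43 mm above its underside, in the middle of the knurled collar: round, 42 mm in diameter, 26 mm high, closed flat top. Take the cap here, at any yaw.
- cap_mouth (a point): Centre of the load cap's underside, axes as the cap. The bore is 31 mm in diameter and 30 mm deep, with three equal keyways 8 mm wide, open at the bottom and reaching 24.5 mm from the axis, 120 degrees apart, the first along the cap's +x; nothing shows them outside.
- port: The test port, fixed to the table: a grey housing 120 x 120 x 24 mm with a short spigot on top; origin at the centre of its underside.
- port_deck (a point): Centre of the port's flat deck, 24 mm above its underside. From here the aluminium spigot rises 28 mm, 28 mm in diameter, top chamfered 3 mm. The cap is home when its underside lies on the deck.
- pin_height (a point): On the spigot's axis, 16.5 mm above the deck: level of the flat upper face of the one steel pin, 4 mm wide, that juts from the spigot to 23 mm from the axis. Its direction differs each time, whatever the port's axes. An unkeyed cap stops here; turned up to 120 degrees, either way, a keyway comes over the pin (to about 7 degrees) and the cap can go down.
- plunger (a joint): Sprung brass contact 12 mm in diameter, standing 10 mm above the spigot's top. Value in m: 0 is out, grows as it is pressed, 0.008 with the cap home, limit 0.0095. It pushes up with 3.6 N at 0, 8.4 N at home, more than the cap's weight: a cap let go rises about 8 mm. A keyed cap meets it 8 mm above home.
- dust_cap: Plain smooth aluminium dust cap standing near the load cap, a low disc 48 mm in diameter and 26 mm high, no knurl. Origin: centre of its underside. Not needed.
- adapter: Aluminium adapter standing near the load cap: a 46 mm flange 6 mm thick with a smooth 26 mm stub on top, 30 mm high in all. Origin: centre of its underside. Not needed.
- circuit_board: Blue circuit board 75 x 110 mm lying flat with parts up to 16 mm high, at the far edge of the mat. Not needed.
- side_cutters: Pair of blue-handled side cutters about 150 mm long lying flat, 16 mm high. Origin at their pivot. Not needed.
- solder_reel: Black reel standing on end, 54 mm in diameter and 40 mm high. Not needed.
- telephone: Black telephone lying flat, 72 x 148 x 9 mm. Not needed.
- screwdriver: Screwdriver about 160 mm long lying on the mat beyond the test port. Not needed.
There are look-alikes about, which are no part of the job. Of the things that look like the port, the smallest one is meant.

How it is judged:
By the outcome, as a careful person would: the job done as asked, in the order asked, and still so for the second after the job is handed in, while the arm keeps its last pose, push and grip.
It also fails if it takes over 64 s, if anything falls off the work surface, if the arm or the gripper's body presses on something with over 40 N, if the wrist force passes 120 N, or if a joint passes its speed limit or range.

## Working session

There is one attempt and no reset: what is moved stays moved. The work goes in short steps, Python scripts to look and compute and a shell command to move; the robot and the scene stay as the last step left them, time stands still between calls to the robot, and variables do not carry over. Pictures are saved under pics/ and viewed, and the job is handed in when it is done.

```bash
mkdir -p pics; ls; python3 - <<'E'
from plant import bot, viewer
import cv2, numpy as np
print(bot.sense())
for n in ("side","top"):
    d=viewer.get_image(n)
    cv2.imwrite(f"pics/{n}0.png",d["pixels"][:,:,::-1])
    print(n,d["mtx"],d["k1"],d["xyz"],d["attitude"])
E
```

```text
pics
{'time_s': 0.0, 'joints': array([-1.19062114e+00,  4.80861212e-01,  1.59687703e+00, -1.11104312e-05,
        1.06511124e+00, -4.66045441e-02]), 'dq': array([ 9.97973474e-04, -6.79510700e-04,  8.51458327e-04, -3.78876062e-06,
       -4.20363249e-05,  9.87087090e-04]), 'tau': array([-4.17458155e-03, -9.50650549e+01, -4.30187058e+01,  1.54387982e-05,
        1.24359276e-02,  1.11436420e-04]), 'tool_pos': array([ 0.26892474, -0.59131462,  0.24465215]), 'tool_rot': array([ 9.77317882e-01,  2.11776680e-01, -1.09115547e-04, -6.18885711e-04]), 'ft_force': array([-0.07158269, -0.31080621,  0.35168755]), 'moment': array([-0.01543088,  0.02433034, -0.02155872]), 'grip_width': 0.08544831365115514}
side [[458.04416311   0.         320.90059387]
 [  0.         458.04416311 241.75496136]
 [  0.           0.           1.        ]] -0.02867620644703719 [0.11409018 0.68004921 0.70045646] [-0.20715453  0.86996894 -0.4326713   0.11417785]
top [[454.05129903   0.         311.9655365 ]
 [  0.         454.05129903 242.47674303]
 [  0.           0.           1.        ]] -0.05502180554918991 [ 0.46824321 -0.08713819  1.01365792] [ 0.71628518 -0.69743965  0.01914155 -0.0121276 ]
```

View pics/top0.png

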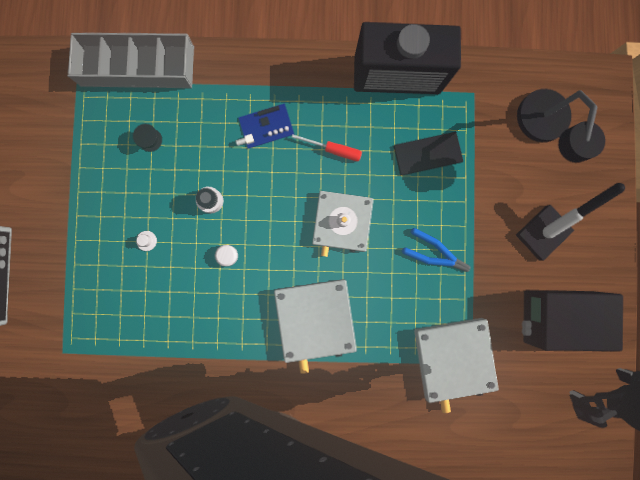

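View pics/side0.png

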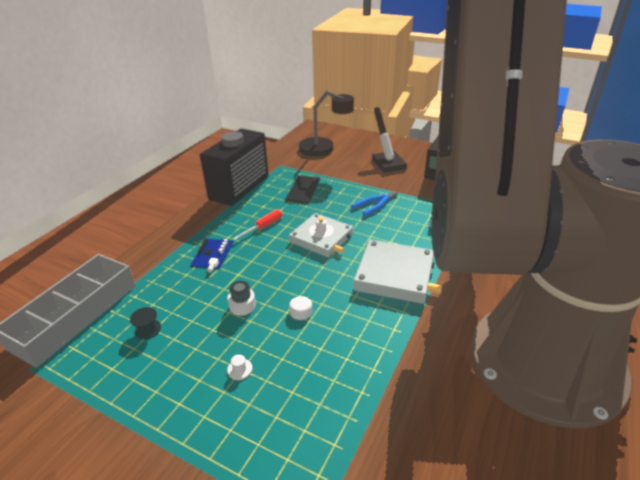

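Top view: the load cap with its dark collar is at (209,200), the adapter at (147,241) and the dust cap at (227,256). There are three port-like housings: (343,221), (316,321) and (457,360). The one at (343,221) is the smallest and the only one with a spigot, so it fits. I'll confirm both in enlarged crops.

```bash
cat > h.py <<'E'
import cv2, numpy as np
from scipy.spatial.transform import Rotation as R
from plant import bot, viewer
def undist(d,uv):
    K=np.array(d["mtx"]); m=(np.atleast_2d(uv)-K[:2,2])/[K[0,0],K[1,1]]
    s=m.copy()
    for _ in range(20): s=m/(1+d["k1"]*(s**2).sum(1,keepdims=True))
    return s
def ray(d,uv):
    s=undist(d,uv); v=np.c_[s,np.ones(len(s))]
    return R.from_quat(d["attitude"]).apply(v)
def plane(d,uv,z):
    v=ray(d,uv); o=np.array(d["xyz"]); return o+v*((z-o[2])/v[:,2])[:,None]
def proj(d,P):
    c=R.from_quat(d["attitude"]).inv().apply(np.atleast_2d(P)-np.array(d["xyz"]))
    s=c[:,:2]/c[:,2:]; s=s*(1+d["k1"]*(s**2).sum(1,keepdims=True))
    K=np.array(d["mtx"]); return s*[K[0,0],K[1,1]]+K[:2,2]
def tri(d1,u1,d2,u2):
    A=np.zeros((3,3));b=np.zeros(3);L=[]
    for d,u in((d1,u1),(d2,u2)):
        v=ray(d,u)[0];v/=np.linalg.norm(v);M=np.eye(3)-np.outer(v,v);A+=M;b+=M@np.array(d["xyz"]);L.append((M,np.array(d["xyz"])))
    p=np.linalg.solve(A,b); return p,[np.linalg.norm(M@(p-o)) for M,o in L]
def crop(d,x0,y0,w,h,f,name):
    cv2.imwrite(name,cv2.resize(d["pixels"][y0:y0+h,x0:x0+w,::-1],None,fx=f,fy=f,interpolation=cv2.INTER_CUBIC))
E
python3 - <<'E'
from h import *
t=viewer.get_image("top"); s=viewer.get_image("side")
import pickle; pickle.dump((t,s),open("im.pkl","wb"))
def c(d,x,y,w,h,W,H): return cv2.resize(d["pixels"][y:y+h,x:x+w,::-1],(W,H),interpolation=cv2.INTER_CUBIC)
a=np.hstack([c(t,180,170,70,70,390,300),c(t,305,185,80,80,390,300)])
b=np.hstack([c(s,215,275,60,50,390,300),c(s,285,210,70,60,390,300)])
cv2.imwrite("pics/c1.png",np.vstack([a,b]))
E
```

```text
(no output)
```

View pics/c1.png

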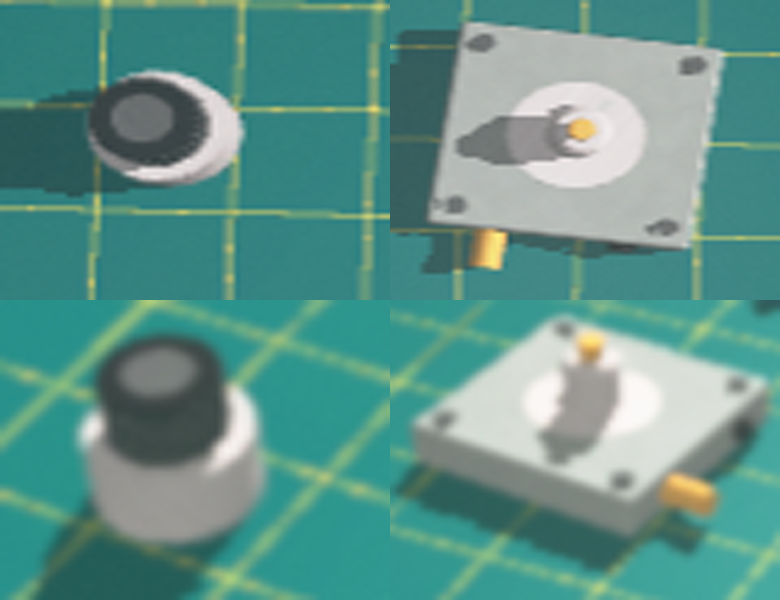

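The crops confirm both: a two-part cap with a dark collar on a bright skirt, and a small grey housing with a spigot and brass plunger. Now I'll measure with masks.

```bash
python3 - <<'E'
from h import *
import pickle
t,s=pickle.load(open("im.pkl","rb"))
def blob(d,x,y,w,h,f):
    p=d["pixels"][y:y+h,x:x+w].astype(int); m=f(p).astype(np.uint8)
    n,l,st,c=cv2.connectedComponentsWithStats(m)
    i=1+np.argmax(st[1:,4]); return c[i]+[x,y],st[i]
grey=lambda p:(p.max(2)-p.min(2)<25)&(p.mean(2)>75)&(p.mean(2)<140)
gold=lambda p:(p[...,0]-p[...,2]>70)
gt=blob(t,195,187,20,20,grey); gs=blob(s,228,278,22,18,grey); print(gt,gs)
print("grey top @.056",plane(t,gt[0],.056),plane(s,gs[0],.056),tri(t,gt[0],s,gs[0]))
pt=blob(t,335,210,20,18,gold); ps=blob(s,312,208,20,20,gold); print(pt,ps)
print("plunger",plane(t,pt[0],.062),plane(s,ps[0],.060),tri(t,pt[0],s,ps[0]))
# port deck: corner screws / deck contour in top
p=t["pixels"].astype(int)
m=((p.max(2)-p.min(2)<30)&(p.mean(2)>120)).astype(np.uint8); m[:185]=0;m[265:]=0;m[:,:305]=0;m[:,385:]=0
m=cv2.morphologyEx(m,cv2.MORPH_CLOSE,np.ones((9,9)))
c=max(cv2.findContours(m,0,2)[0],key=cv2.contourArea); r=cv2.minAreaRect(c); b=cv2.boxPoints(r)
P=plane(t,b,.024);print("deck",P.round(4).tolist(),P.mean(0),np.linalg.norm(np.diff(P,axis=0),axis=1))
# load cap contour top: bright skirt + collar
x,y,w,h=190,180,40,40
q=t["pixels"][y:y+h,x:x+w].astype(int)
print(bot.sense()["time_s"])
E
```

```text
(array([205.10280374, 197.07476636]), array([  5,   5,  12,  11, 107], dtype=int32)) (array([238.82407407, 286.48148148]), array([  5,   4,  13,  10, 108], dtype=int32))
grey top @.056 [[0.60110063 0.13328302 0.056     ]] [[0.60314555 0.13490279 0.056     ]] (array([0.60227409, 0.13408284, 0.05546492]), [np.float64(0.0012560164675377598), np.float64(0.0012560164675378368)])
(array([344., 219.]), array([ 7,  7,  5,  5, 21], dtype=int32)) (array([320.5       , 218.77777778]), array([ 7,  9,  4,  5, 18], dtype=int32))
plunger [[ 0.561752   -0.16213815  0.062     ]] [[ 0.56272075 -0.15829674  0.06      ]] (array([ 0.56329371, -0.16195659,  0.05754914]), [np.float64(0.001224193805648338), np.float64(0.0012241938056482087)])
deck [[0.4964, -0.0955, 0.024], [0.6275, -0.1101, 0.024], [0.6145, -0.2288, 0.024], [0.4833, -0.2135, 0.024]] [ 0.55539421 -0.16197672  0.024     ] [0.13191933 0.11945712 0.13209843]
0.2
```

```bash
cat >> h.py <<'E'
def to(x,y,z):
    s=bot.sense(); r=R.from_quat(s["tool_rot"]); 
    print("tool shift mm",(r.inv().apply(np.array([x,y,z])-s["tool_pos"])*1000).round(1),"tcp",s["tool_pos"].round(4),"yaw",np.degrees(np.arctan2(*r.as_matrix()[[1,0],0])).round(2),"tilt z",r.as_matrix()[:,2].round(4),"j6",s["joints"][5].round(3),"F",s["ft_force"].round(2),"t",round(s["time_s"],2),"w",s["grip_width"].round(4))
E
python3 -c "
from h import *
to(.602,.134,.15)"
```

```text
Traceback (most recent call last):
  File "h.py", line 27, in to
    print("tool shift mm",(r.inv().apply(np.array([x,y,z])-s["tool_pos"])*1000).round(1),"tcp",s["tool_pos"].round(4),"yaw",np.degrees(np.arctan2(*r.as_matrix()[[1,0],0])).round(2),"tilt z",r.as_matrix()[:,2].round(4),"j6",s["joints"][5].round(3),"F",s["ft_force"].round(2),"t",round(s["time_s"],2),"w",s["grip_width"].round(4))
                                                                                                                                                                                                                                                                                                               ^^^^^^^^^^^^^^^^^^^^^
AttributeError: 'float' object has no attribute 'round'
```

```bash
sed -i 's/s\["grip_width"\].round(4)/round(float(s["grip_width"]),4)/' h.py
python3 -c "
from h import *
to(.602,.134,.15)"
```

```text
tool shift mm [ 603.4 -522.5   95.3] tcp [ 0.269  -0.5915  0.2449] yaw 24.45 tilt z [-2.e-04  7.e-04 -1.e+00] j6 -0.047 F [-0.62 -0.57  0.07] t 0.2 w 0.0859
```

```bash
python3 -m crank '0.03 -0.026 0.004 0 0 0 -1;0.03 -0.026 0.004 0 0 0 -1;0.03 -0.026 0.004 0 0 0 -1;0.03 -0.026 0.004 0 0 0 -1;0.03 -0.026 0.004 0 0 0 -1;0.03 -0.026 0.004 0 0 0 -1;0.03 -0.026 0.004 0 0 0 -1;0.03 -0.026 0.004 0 0 0 -1;0.03 -0.026 0.004 0 0 0 -1;0.03 -0.026 0.004 0 0 0 -1;0.03 -0.026 0.004 0 0 0 -1;0.03 -0.026 0.004 0 0 0 -1;0.03 -0.026 0.004 0 0 0 -1;0.03 -0.026 0.004 0 0 0 -1;0.03 -0.026 0.004 0 0 0 -1;0.03 -0.026 0.004 0 0 0 -1;0.03 -0.026 0.004 0 0 0 -1;0.03 -0.026 0.004 0 0 0 -1;0.03 -0.026 0.004 0 0 0 -1;0.0034 -0.0025 0 0 0 0 -1' 80
python3 - <<'E'
from h import *
to(.602,.134,.1)
t=viewer.get_image("top"); s=viewer.get_image("side")
import pickle; pickle.dump((t,s),open("im1.pkl","wb"))
a=cv2.resize(t["pixels"][120:300,120:420,::-1],(750,450));cv2.imwrite("pics/t1.png",a)
cv2.imwrite("pics/s1.png",s["pixels"][:,:,::-1])
to(.602,.134,.1)
E
```

```text
time_s: 2.2
tool_pos: [0.5869, 0.1013, 0.1687]
tool_rot: [0.977, 0.213, 0.0, -0.0]
ft_force: [0.2, 0.4, -0.2]
grip_width: 0.0855
tool shift mm [ 27.3 -23.4  68.8] tcp [0.5869 0.1013 0.1687] yaw 24.61 tilt z [ 7.e-04  7.e-04 -1.e+00] j6 1.26 F [ 0.23  0.35 -0.19] t 2.2 w 0.0855
tool shift mm [ 29.7 -25.3  68.8] tcp [0.5855 0.0986 0.1689] yaw 24.57 tilt z [-6.e-04 -1.e-04 -1.e+00] j6 1.258 F [-1.35  0.48  0.41] t 2.3 w 0.0854
```

```bash
python3 -m crank '0.015 -0.0127 0.01 0 0 0 -1;0.0148 -0.0126 0.01 0 0 0 -1;0 0 0.01 0 0 0 -1;0 0 0 0 0 0 -1;0 0 0 0 0 0 -1'
python3 - <<'E'
from h import *
t=viewer.get_image("top"); s=viewer.get_image("side")
to(.602,.134,.1)
a=cv2.resize(t["pixels"][120:300,120:420,::-1],(750,450));cv2.imwrite("pics/t1.png",a)
cv2.imwrite("pics/s1.png",s["pixels"][200:440,100:420,::-1].repeat(2,0).repeat(2,1))
E
```

```text
time_s: 2.8
tool_pos: [0.6017, 0.1326, 0.1388]
tool_rot: [0.977, 0.212, -0.001, 0.0]
ft_force: [0.4, 0.1, -0.3]
grip_width: 0.0857
tool shift mm [ 0.4 -1.4 39.5] tcp [0.6022 0.1326 0.1395] yaw 24.43 tilt z [ 1.e-04 -0.e+00 -1.e+00] j6 1.312 F [-0.23  1.01  0.13] t 2.9 w 0.0853
```

View pics/s1.png

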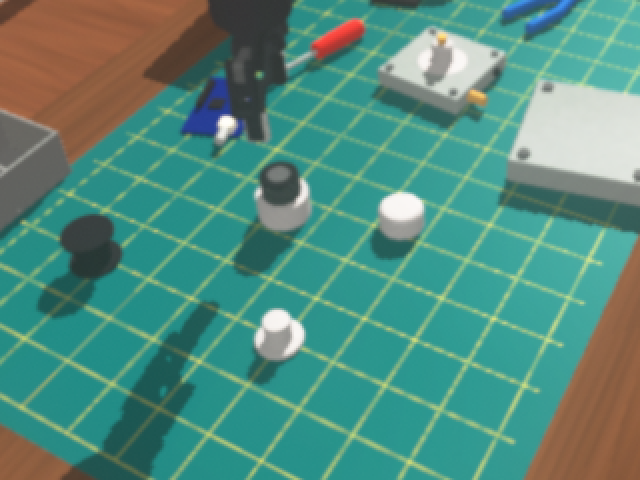

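View pics/t1.png

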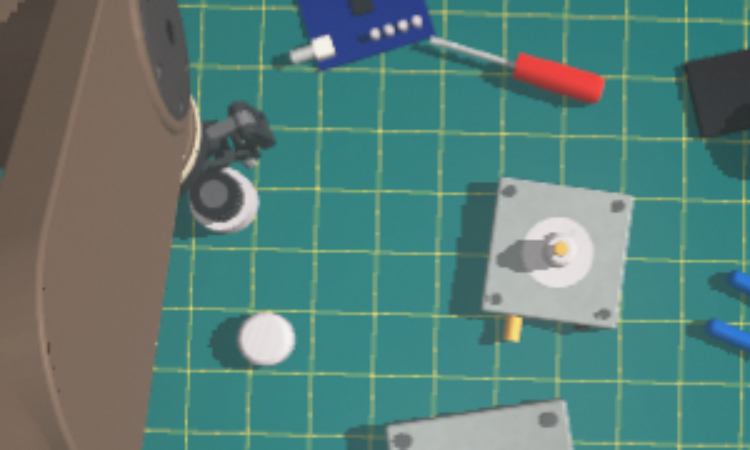

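```bash
python3 - <<'E'
from h import *
import pickle
t,s=pickle.load(open("im1.pkl","rb"))
r=R.from_quat(bot.sense()["tool_rot"]); p=bot.sense()["tool_pos"]
for dy in(-.05,0,.05):
    P=p+r.apply([0,dy,0]); print(dy,proj(t,P),(proj(t,P)-[120,120])*2.5,proj(s,P),(proj(s,P)-[100,200])*2)
E
```

```text
-0.05 [[172.10710456 200.36419089]] [[130.2677614  200.91047724]] [[229.2545751  271.08188091]] [[258.50915021 142.16376182]]
0 [[195.86018299 190.35754703]] [[189.65045747 175.89386757]] [[234.55369255 254.67015903]] [[269.10738511 109.34031806]]
0.05 [[219.64128583 180.37602351]] [[249.10321457 150.94005877]] [[239.41382946 239.63624019]] [[278.82765893  79.27248039]]
```

```bash
python3 - <<'E'
from h import *
t=viewer.get_image("top"); s=viewer.get_image("side")
a=cv2.resize(s["pixels"][200:300,190:290,::-1],(500,500),interpolation=2)
b=cv2.resize(t["pixels"][150:220,180:240,::-1],(300,350),interpolation=2)
c=np.zeros((500,800,3),np.uint8);c[:,:500]=a;c[:350,500:]=b;cv2.imwrite("pics/z2.png",c)
E
```

```text
(no output)
```

View pics/z2.png

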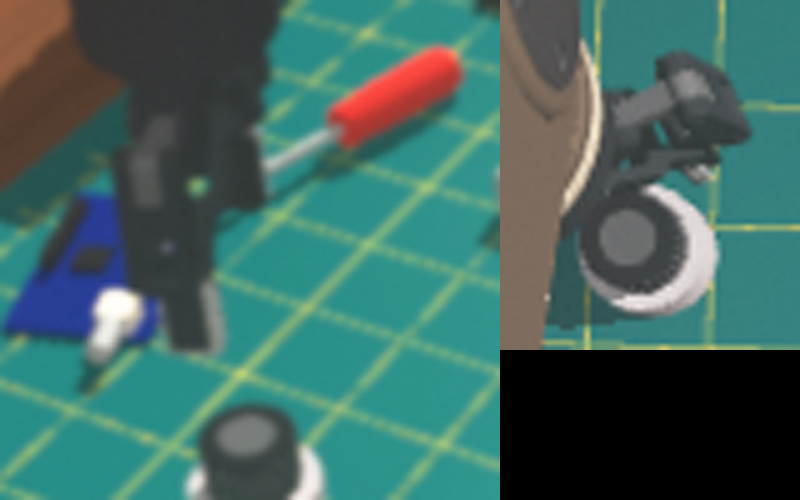

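```bash
python3 -m crank '0 -0.001 0.02 0 0 0 -1;0 0 0.02 0 0 0 -1;0 0 0.02 0 0 0 -1;0 0 0.017 0 0 0 -1;0 0 0.01 0 0 0 -1;0 0 0.005 0 0 0 -1;0 0 0 0 0 0 -1;0 0 0 0 0 0 -1'
python3 -c "
from h import *
to(.602,.134,.047)"
```

```text
time_s: 3.8
tool_pos: [0.6022, 0.134, 0.048]
tool_rot: [0.977, 0.212, 0.0, 0.0]
ft_force: [-0.3, -1.0, 1.1]
grip_width: 0.0855
tool shift mm [-0.2 -0.1  1. ] tcp [0.6022 0.134  0.048 ] yaw 24.45 tilt z [ 8.e-04  2.e-04 -1.e+00] j6 1.314 F [-0.31 -0.99  1.06] t 3.8 w 0.0855
```

```bash
python3 -m crank '0 0 0.001 0 0 0 1;0 0 0.001 0 0 0 1;0 0 0 0 0 0 1;0 0 0 0 0 0 1;0 0 0 0 0 0 1;0 0 0 0 0 0 1;0 0 0 0 0 0 1;0 0 0 0 0 0 1' 80
python3 -c "
from h import *
to(.602,.134,.046)"
```

```text
time_s: 4.6
tool_pos: [0.6019, 0.1339, 0.046]
tool_rot: [0.977, 0.212, 0.0, 0.0]
ft_force: [-1.4, -0.8, 10.7]
grip_width: 0.04
tool shift mm [ 0.1 -0.  -0. ] tcp [0.6019 0.1339 0.046 ] yaw 24.45 tilt z [ 4.e-04  1.e-04 -1.e+00] j6 1.314 F [-1.39 -0.76 10.69] t 4.6 w 0.04
```

```bash
python3 -m crank '0 0 -0.005 0 0 0 1;0 0 -0.015 0 0 0 1;0 0 -0.02 0 0 0 1;0 0 -0.02 0 0 0 1;0 0 -0.02 0 0 0 1;0 0 -0.01 0 0 0 1;0 0 0 0 0 0 1'
python3 - <<'E'
from h import *
to(.562,-.162,.135)
t=viewer.get_image("top"); s=viewer.get_image("side")
a=cv2.resize(s["pixels"][200:320,170:290,::-1],(500,500),interpolation=2)
b=cv2.resize(t["pixels"][150:220,180:240,::-1],(300,350),interpolation=2)
c=np.zeros((500,800,3),np.uint8);c[:,:500]=a;c[:350,500:]=b;cv2.imwrite("pics/z3.png",c)
E
```

```text
time_s: 5.3
tool_pos: [0.6027, 0.1341, 0.1372]
tool_rot: [0.977, 0.212, 0.001, 0.0]
ft_force: [-0.5, 0.5, -2.1]
grip_width: 0.0401
tool shift mm [-159.6  252.7    2. ] tcp [0.6027 0.1341 0.1372] yaw 24.45 tilt z [ 2.9e-03  5.0e-04 -1.0e+00] j6 1.314 F [-0.48  0.49 -2.06] t 5.3 w 0.0401
```

View pics/z3.png

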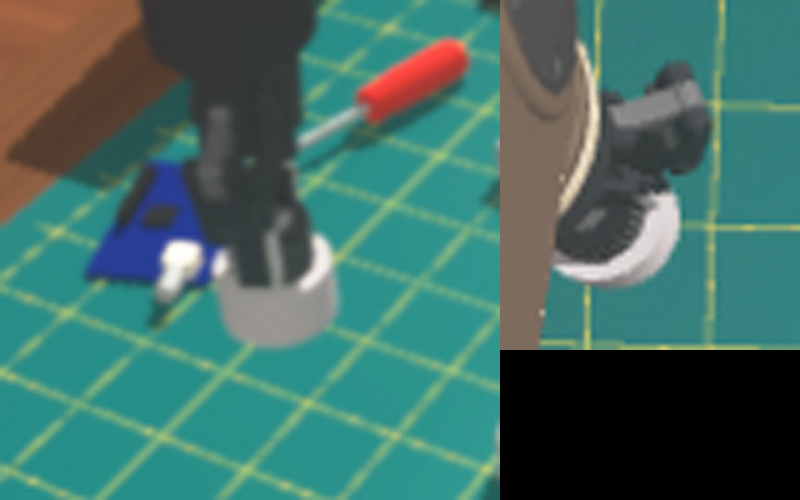

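```bash
python3 -m crank '-0.008 0.0125 0 0 0 0 1;-0.016 0.025 0 0 0 0 1;-0.016 0.0255 0 0 0 0 1;-0.016 0.0255 0 0 0 0 1;-0.016 0.0255 0 0 0 0 1;-0.016 0.0255 0 0 0 0 1;-0.016 0.0255 0 0 0 0 1;-0.016 0.0255 0 0 0 0 1;-0.016 0.0255 0 0 0 0 1;-0.016 0.0255 0 0 0 0 1;-0.008 0.0112 0 0 0 0 1;0 0 0 0 0 0 1;0 0 0 0 0 0 1;0 0 0 0 0 0 1' 80
python3 - <<'E'
from h import *
to(.5628,-.162,.13)
t=viewer.get_image("top"); s=viewer.get_image("side")
import pickle; pickle.dump((t,s),open("im4.pkl","wb"))
a=cv2.resize(s["pixels"][160:270,270:380,::-1],(500,500),interpolation=2)
b=cv2.resize(t["pixels"][170:270,300:400,::-1],(300,300),interpolation=2)
c=np.zeros((500,800,3),np.uint8);c[:,:500]=a;c[:300,500:]=b;cv2.imwrite("pics/z4.png",c)
E
```

```text
time_s: 6.8
tool_pos: [0.5606, -0.1614, 0.135]
tool_rot: [0.977, 0.212, -0.0, -0.0]
ft_force: [-0.1, -0.3, -2.5]
grip_width: 0.0398
tool shift mm [1.8 1.4 5. ] tcp [ 0.5606 -0.1614  0.135 ] yaw 24.49 tilt z [-6.e-04  4.e-04 -1.e+00] j6 0.811 F [-0.14 -0.33 -2.55] t 6.8 w 0.0398
```

View pics/z4.png

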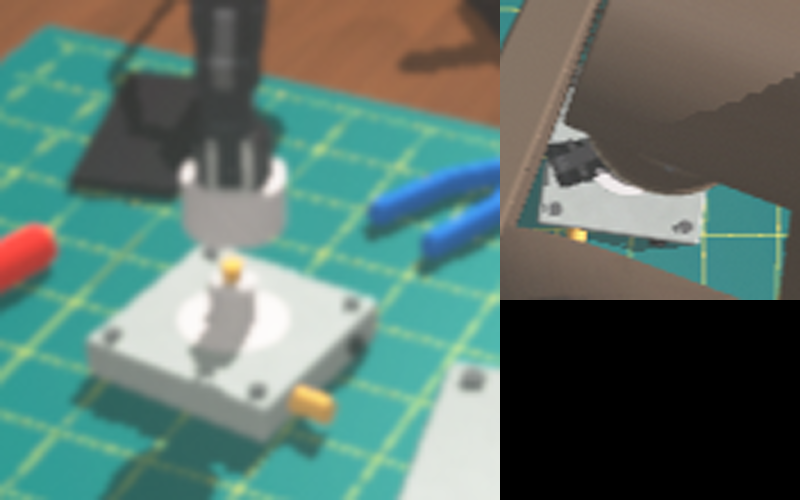

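```bash
python3 - <<'E'
from h import *
import pickle
t,s=pickle.load(open("im4.pkl","rb"))
f=110/500
for z in(.089,.104,.119): print(z,(proj(s,[.5606,-.1614,z])-[270,160])/f)
for z in(.024,.052,.062): print(z,(proj(s,[.5628,-.162,z])-[270,160])/f, (proj(s,[.5606,-.1614,z])-[270,160])/f)
p=s["pixels"][160:270,270:380].astype(int)
# skirt edges on rows ; ring
g=p.mean(2); sat=p.max(2)-p.min(2)
for r in (40,43,46,49):
    print(r,[ (i,int(g[r,i]),int(sat[r,i])) for i in list(range(36,44))+list(range(58,68))])
m=((g>215)).astype(np.uint8); m[:55]=0
ys,xs=np.nonzero(m); print("ring bbox",xs.min(),xs.max(),ys.min(),ys.max(), ((xs.min()+xs.max()+1)/2/f,(ys.min()+ys.max()+1)/2/f))
t0,s0=pickle.load(open("im.pkl","rb"))
q=t0["pixels"].astype(int); g=q.mean(2); m=(g>195).astype(np.uint8); m[:200]=0;m[245:]=0;m[:,:325]=0;m[:,362:]=0
ys,xs=np.nonzero(m); c=[(xs.min()+xs.max())/2,(ys.min()+ys.max())/2]; print("top ring",xs.min(),xs.max(),ys.min(),ys.max(),plane(t0,c,.024))
print("side ring",plane(s,[270+0,160],.024))
E
```

```text
0.089 [[234.58290231 220.84980167]]
0.104 [[234.06763925 197.34034572]]
0.119 [[233.54407182 173.45422697]]
0.024 [[233.72992737 317.0256595 ]] [[236.72415725 318.57032059]]
0.052 [[232.78280594 275.75985361]] [[235.81954422 277.28187523]]
0.062 [[232.43783976 260.73065999]] [[235.49003589 262.24408954]]
40 [(36, 72, 2), (37, 73, 1), (38, 80, 1), (39, 118, 4), (40, 168, 9), (41, 177, 10), (42, 155, 8), (43, 126, 5), (58, 161, 9), (59, 227, 9), (60, 243, 7), (61, 235, 7), (62, 203, 17), (63, 159, 57), (64, 136, 85), (65, 129, 97), (66, 127, 101), (67, 127, 102)]
43 [(36, 69, 25), (37, 72, 25), (38, 86, 31), (39, 114, 29), (40, 137, 11), (41, 148, 4), (42, 152, 8), (43, 153, 8), (58, 174, 10), (59, 175, 10), (60, 165, 9), (61, 157, 4), (62, 149, 28), (63, 140, 62), (64, 138, 80), (65, 142, 79), (66, 140, 83), (67, 137, 85)]
46 [(36, 150, 58), (37, 142, 68), (38, 134, 78), (39, 135, 64), (40, 144, 26), (41, 150, 4), (42, 153, 8), (43, 155, 8), (58, 158, 8), (59, 156, 7), (60, 155, 7), (61, 153, 4), (62, 149, 29), (63, 140, 66), (64, 130, 94), (65, 127, 102), (66, 128, 102), (67, 127, 102)]
49 [(36, 122, 101), (37, 122, 101), (38, 123, 98), (39, 129, 76), (40, 142, 32), (41, 150, 5), (42, 154, 7), (43, 156, 7), (58, 157, 8), (59, 155, 7), (60, 153, 7), (61, 150, 6), (62, 145, 38), (63, 136, 74), (64, 130, 97), (65, 128, 101), (66, 128, 102), (67, 128, 102)]
ring bbox 26 109 56 109 (np.float64(309.09090909090907), np.float64(377.27272727272725))
top ring 330 357 207 234 [[ 0.56216102 -0.16411291  0.024     ]]
side ring [[ 0.8934686 -0.4378595  0.024    ]]
```

```bash
python3 -m crank '0.0018 0.0014 0.005 0 0 0 1;0 0 0.01 0 0 0 1;0 0 0.01 0 0 0 1;0 0 0.006 0 0 0 1;0 0 0.002 0 0 0 1;0 0 0 0 0 0 1;0 0 0 0 0 0 1'
python3 - <<'E'
from h import *
to(.5628,-.162,.0865)
s=viewer.get_image("side")
cv2.imwrite("pics/z5.png",cv2.resize(s["pixels"][160:270,270:380,::-1],(550,550),interpolation=2))
to(.5628,-.162,.0865)
E
```

```text
time_s: 7.6
tool_pos: [0.5631, -0.163, 0.1024]
tool_rot: [0.977, 0.212, 0.0, 0.0]
ft_force: [0.5, 0.4, -1.8]
grip_width: 0.0398
tool shift mm [ 0.1 -1.  15.9] tcp [ 0.5631 -0.163   0.1024] yaw 24.45 tilt z [ 2.e-04 -1.e-04 -1.e+00] j6 0.811 F [ 0.46  0.44 -1.8 ] t 7.6 w 0.0398
tool shift mm [ 0.1 -1.  16.1] tcp [ 0.5631 -0.163   0.1026] yaw 24.45 tilt z [ 4.e-04 -2.e-04 -1.e+00] j6 0.811 F [ 0.46  0.39 -1.97] t 7.65 w 0.0396
```

View pics/z5.png

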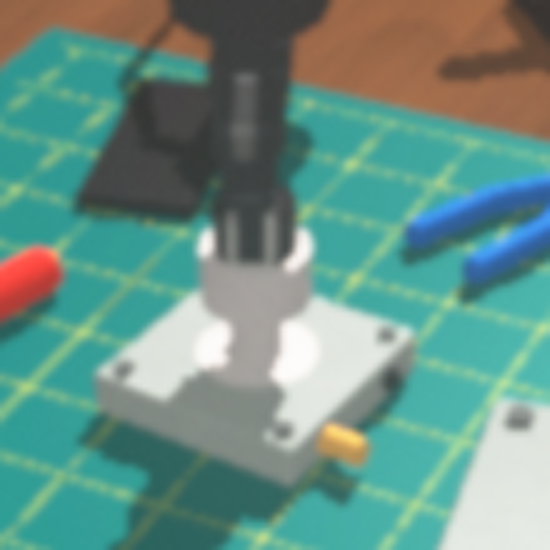

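The skirt (x≈257) is centred over the white ring (195–320, centre 257). I'll ease it down.

```bash
python3 -m crank '0 0 0.002 0 0 0 1;0 0 0.002 0 0 0 1;0 0 0.002 0 0 0 1;0 0 0.002 0 0 0 1;0 0 0 0 0 0 1'
python3 -c "
from h import *
to(.5628,-.162,.0865); print(bot.sense()['moment'])"
```

```text
time_s: 8.15
tool_pos: [0.5626, -0.1627, 0.0939]
tool_rot: [0.977, 0.212, -0.0, -0.0]
ft_force: [-0.7, 1.5, -2.9]
grip_width: 0.04
tool shift mm [ 0.4 -0.5  7.4] tcp [ 0.5626 -0.1627  0.0939] yaw 24.45 tilt z [-7.e-04  4.e-04 -1.e+00] j6 0.811 F [-0.7   1.5  -2.91] t 8.15 w 0.04
[ 0.35233799  0.06836201 -0.01362531]
```

```bash
python3 -m crank '0 0 0.002 0 0 0 1;0 0 0.002 0 0 0 1;0 0 0.001 0 0 0 1;0 0 0.001 0 0 0 1;0 0 0 0 0 0 1'
python3 -c "
from h import *
to(.5628,-.162,.0865); print(bot.sense()['moment'])"
```

```text
time_s: 8.65
tool_pos: [0.5626, -0.1626, 0.088]
tool_rot: [0.977, 0.212, -0.0, -0.0]
ft_force: [-1.5, 5.9, -2.0]
grip_width: 0.0398
tool shift mm [ 0.4 -0.5  1.5] tcp [ 0.5626 -0.1626  0.088 ] yaw 24.45 tilt z [-7.e-04  4.e-04 -1.e+00] j6 0.811 F [-1.49  5.87 -2.  ] t 8.65 w 0.0398
[0.9676388  0.40411634 0.00845956]
```

```bash
python3 -m crank '0 0 0.001 0 0 0 1;0 0 0.0005 0 0 0 1;0 0 0 0 0 0 1'
python3 -c "
from h import *
to(.5628,-.162,.0865); print(bot.sense()['moment'])"
```

```text
time_s: 8.95
tool_pos: [0.5626, -0.1626, 0.0866]
tool_rot: [0.977, 0.212, -0.0, -0.0]
ft_force: [-2.1, 4.7, -2.4]
grip_width: 0.0395
tool shift mm [ 0.4 -0.5  0.1] tcp [ 0.5626 -0.1626  0.0866] yaw 24.45 tilt z [-7.e-04  4.e-04 -1.e+00] j6 0.811 F [-2.08  4.65 -2.36] t 8.95 w 0.0395
[1.05719523 0.54348486 0.00644761]
```

```bash
python3 -m crank '0 -0.001 0 0 0 0 1;0 0 0 0 0 0 1'
python3 -m crank '0 0 0.0005 0 0 0 1;0 0 0.0005 0 0 0 1;0 0 0 0 0 0 1'
python3 -c "
from h import *
to(.5628,-.162,.0865); print(bot.sense()['moment'])"
```

```text
time_s: 9.15
tool_pos: [0.5628, -0.1621, 0.0868]
tool_rot: [0.977, 0.212, 0.0, 0.0]
ft_force: [-1.0, 0.4, -2.3]
grip_width: 0.0397
time_s: 9.45
tool_pos: [0.5627, -0.1621, 0.0857]
tool_rot: [0.977, 0.212, 0.0, 0.0]
ft_force: [0.8, 0.2, -1.8]
grip_width: 0.0398
tool shift mm [ 0.2 -0.  -0.8] tcp [ 0.5627 -0.1621  0.0857] yaw 24.45 tilt z [ 2.e-04 -1.e-04 -1.e+00] j6 0.812 F [ 0.83  0.19 -1.81] t 9.45 w 0.0398
[-0.0105796   0.01824009  0.01286586]
```

```bash
python3 -m crank '0 0 0.0005 0 0 0 1;0 0 0.0005 0 0 0 1;0 0 0 0 0 0 1'
python3 -m crank '0 0 0.0005 0 0 0 1;0 0 0.0005 0 0 0 1;0 0 0 0 0 0 1'
python3 -c "
from h import *
to(.5628,-.162,.0865); print(bot.sense()['moment'])"
```

```text
time_s: 9.75
tool_pos: [0.5626, -0.162, 0.0847]
tool_rot: [0.977, 0.212, 0.0, 0.0]
ft_force: [0.1, -0.2, -2.5]
grip_width: 0.0395
time_s: 10.05
tool_pos: [0.5625, -0.1619, 0.0837]
tool_rot: [0.977, 0.212, -0.0, -0.0]
ft_force: [0.7, 0.0, -2.2]
grip_width: 0.0398
tool shift mm [ 0.3  0.2 -2.8] tcp [ 0.5625 -0.1619  0.0837] yaw 24.46 tilt z [-1.e-04  0.e+00 -1.e+00] j6 0.812 F [ 0.69  0.   -2.21] t 10.05 w 0.0398
[-0.02616028  0.05545334  0.00888449]
```

```bash
python3 -m crank '0 0 0.0005 0 0 0 1;0 0 0.0005 0 0 0 1;0 0 0 0 0 0 1'
python3 -m crank '0 0 0.0005 0 0 0 1;0 0 0.0005 0 0 0 1;0 0 0 0 0 0 1'
python3 - <<'E'
from h import *
to(.5628,-.162,.0865); print(bot.sense()['moment'])
s=viewer.get_image("side")
cv2.imwrite("pics/z6.png",cv2.resize(s["pixels"][170:270,270:370,::-1],(600,600),interpolation=2))
E
```

```text
time_s: 10.35
tool_pos: [0.5625, -0.162, 0.0827]
tool_rot: [0.977, 0.212, -0.0, -0.0]
ft_force: [0.9, 0.3, -1.6]
grip_width: 0.0396
time_s: 10.65
tool_pos: [0.5625, -0.162, 0.0817]
tool_rot: [0.977, 0.212, -0.0, -0.0]
ft_force: [0.6, 0.2, -1.8]
grip_width: 0.0399
tool shift mm [ 0.3  0.2 -4.8] tcp [ 0.5625 -0.162   0.0817] yaw 24.45 tilt z [-1.e-04  0.e+00 -1.e+00] j6 0.812 F [ 0.55  0.17 -1.83] t 10.65 w 0.0399
[-0.00732678  0.033061   -0.02257122]
```

View pics/z6.png

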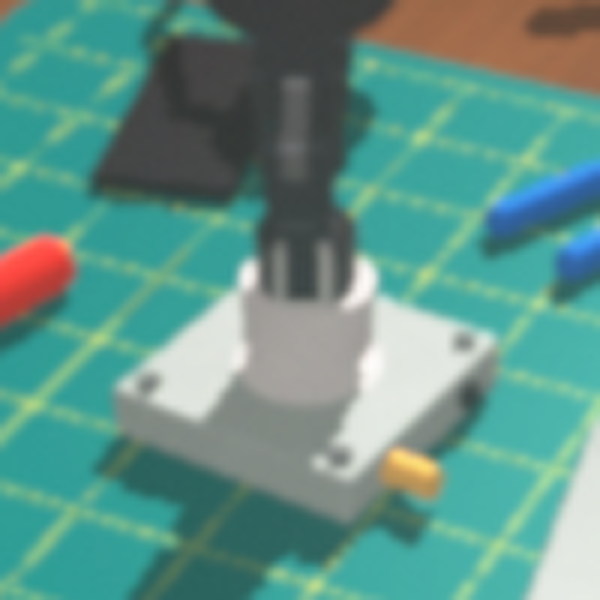

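```bash
python3 - <<'E'
from h import *
s=viewer.get_image("side")
for z in(.024,.03,.0357,.04,.0457): print(z,(proj(s,[.5625-.0132,-.162+.0247,z])-[270,170])*6, "top of skirt far", (proj(s,[.5625-.0132,-.162+.0247,z+.03])-[270,170])*6)
# vertical grey profile at column
x=321; print([(r,int(s["pixels"][r,x].mean()), s["pixels"][r,x].tolist()) for r in range(216,244)])
E
```

```text
0.024 [[310.13350587 397.4758254 ]] top of skirt far [[308.79146911 338.50478769]]
0.03 [[309.86848048 385.82972166]] top of skirt far [[308.51791202 326.48507415]]
0.0357 [[309.61515438 374.69795638]] top of skirt far [[308.25640928 314.99525929]]
0.04 [[309.42304006 366.2561363 ]] top of skirt far [[308.05808002 306.28129962]]
0.0457 [[309.16702927 355.00680323]] top of skirt far [[307.79376847 294.66850322]]
[(216, 68, [63, 72, 71]), (217, 69, [63, 73, 71]), (218, 70, [65, 74, 73]), (219, 89, [86, 93, 90]), (220, 131, [131, 133, 129]), (221, 153, [156, 154, 150]), (222, 159, [163, 160, 156]), (223, 162, [166, 162, 158]), (224, 162, [166, 163, 158]), (225, 162, [166, 162, 158]), (226, 162, [166, 163, 159]), (227, 163, [167, 163, 160]), (228, 163, [167, 163, 160]), (229, 163, [167, 163, 160]), (230, 163, [166, 163, 160]), (231, 162, [166, 163, 159]), (232, 162, [165, 162, 159]), (233, 161, [164, 162, 159]), (234, 161, [164, 161, 158]), (235, 162, [165, 163, 158]), (236, 159, [162, 160, 156]), (237, 147, [148, 150, 145]), (238, 137, [135, 141, 135]), (239, 132, [129, 137, 131]), (240, 131, [128, 136, 131]), (241, 131, [128, 136, 131]), (242, 132, [129, 137, 131]), (243, 132, [129, 137, 132])]
```

Already below the expected pin stop (TCP ≈0.0865) with no upward force, so a keyway may have been over the pin from the start. The plunger should meet the cap near TCP 0.078, which will show whether that's so.

```bash
python3 -m crank '0 0 0.001 0 0 0 1;0 0 0.001 0 0 0 1;0 0 0.001 0 0 0 1;0 0 0 0 0 0 1'
python3 -m crank '0 0 0.0005 0 0 0 1;0 0 0.0005 0 0 0 1;0 0 0 0 0 0 1'
python3 -m crank '0 0 0.0005 0 0 0 1;0 0 0.0005 0 0 0 1;0 0 0 0 0 0 1'
```

```text
time_s: 11.15
tool_pos: [0.5624, -0.1619, 0.0786]
tool_rot: [0.977, 0.212, -0.0, -0.0]
ft_force: [0.2, -0.0, -2.2]
grip_width: 0.0397
time_s: 11.45
tool_pos: [0.5626, -0.162, 0.0779]
tool_rot: [0.977, 0.212, 0.0, 0.0]
ft_force: [-0.6, 0.2, 0.9]
grip_width: 0.0395
time_s: 11.75
tool_pos: [0.5626, -0.162, 0.0768]
tool_rot: [0.977, 0.212, 0.0, 0.0]
ft_force: [0.0, 1.4, 1.5]
grip_width: 0.0397
```

The contact force rose by about 3–4 N at TCP 0.078. That is the plunger at 8 mm above home, so a keyway is over the pin. Now push it home.

```bash
python3 -m crank '0 0 0.001 0 0 0 1;0 0 0.001 0 0 0 1;0 0 0.001 0 0 0 1;0 0 0 0 0 0 1'
python3 -m crank '0 0 0.001 0 0 0 1;0 0 0.001 0 0 0 1;0 0 0.0005 0 0 0 1;0 0 0 0 0 0 1'
python3 -m crank '0 0 0.0005 0 0 0 1;0 0 0.0005 0 0 0 1;0 0 0 0 0 0 1'
```

```text
time_s: 12.15
tool_pos: [0.5626, -0.162, 0.0737]
tool_rot: [0.977, 0.212, 0.0, 0.0]
ft_force: [-0.8, -0.2, 3.7]
grip_width: 0.0398
time_s: 12.55
tool_pos: [0.5626, -0.162, 0.0713]
tool_rot: [0.977, 0.212, 0.0, 0.0]
ft_force: [-1.0, 0.6, 5.3]
grip_width: 0.04
time_s: 12.85
tool_pos: [0.5626, -0.162, 0.0703]
tool_rot: [0.977, 0.212, 0.0, 0.0]
ft_force: [-0.1, 0.4, 5.6]
grip_width: 0.0397
```

```bash
python3 -m crank '0 0 0.0005 0 0 0 1;0 0 0 0 0 0 1'
python3 -m crank '0 0 0.0005 0 0 0 1;0 0 0 0 0 0 1'
python3 -m crank '0 0 0.0005 0 0 0 1;0 0 0 0 0 0 1'
```

```text
time_s: 13.05
tool_pos: [0.5626, -0.162, 0.07]
tool_rot: [0.977, 0.212, 0.0, 0.0]
ft_force: [-0.6, 1.4, 7.4]
grip_width: 0.0397
time_s: 13.25
tool_pos: [0.5626, -0.162, 0.0699]
tool_rot: [0.977, 0.212, 0.0, 0.0]
ft_force: [-3.9, 0.7, 17.1]
grip_width: 0.04
time_s: 13.45
tool_pos: [0.5626, -0.162, 0.0699]
tool_rot: [0.977, 0.212, 0.0, 0.0]
ft_force: [-6.7, 2.2, 26.0]
grip_width: 0.04
```

```bash
python3 -m crank '0 0 0 0 0 0 1;0 0 0 0 0 0 1;0 0 0 0 0 0 1;0 0 0 0 0 0 1;0 0 0 0 0 0 1;0 0 0 0 0 0 1;0 0 0 0 0 0 1;0 0 0 0 0 0 1;0 0 0 0 0 0 1;0 0 0 0 0 0 1'
python3 - <<'E'
from h import *
to(.5626,-.162,.07); print(bot.sense()['moment'])
s=viewer.get_image("side")
cv2.imwrite("pics/z7.png",cv2.resize(s["pixels"][170:270,270:370,::-1],(600,600),interpolation=2))
cv2.imwrite("pics/s7.png",s["pixels"][:,:,::-1])
E
```

```text
time_s: 14.45
tool_pos: [0.5627, -0.162, 0.0699]
tool_rot: [0.977, 0.212, 0.0, 0.0]
ft_force: [-6.6, 2.3, 26.1]
grip_width: 0.0397
tool shift mm [-0.  -0.  -0.1] tcp [ 0.5627 -0.162   0.0699] yaw 24.45 tilt z [ 6.e-04 -2.e-04 -1.e+00] j6 0.812 F [-6.63  2.31 26.11] t 14.45 w 0.0397
[ 4.79478246e-01  1.15926601e+00 -8.53054607e-04]
```

View pics/z7.png

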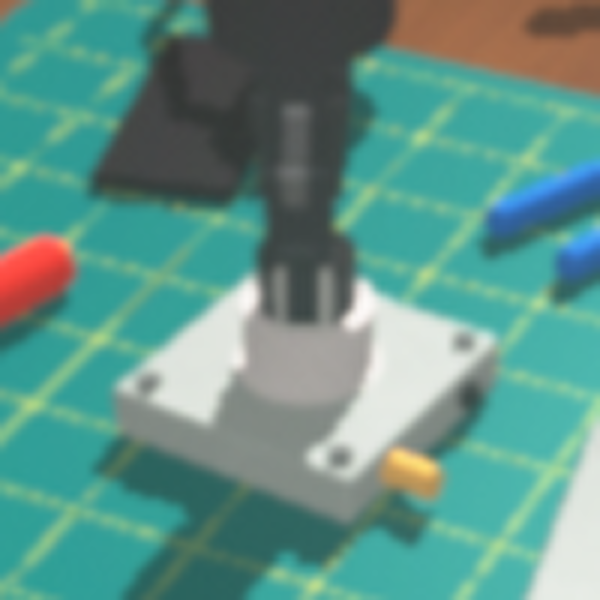

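View pics/s7.png

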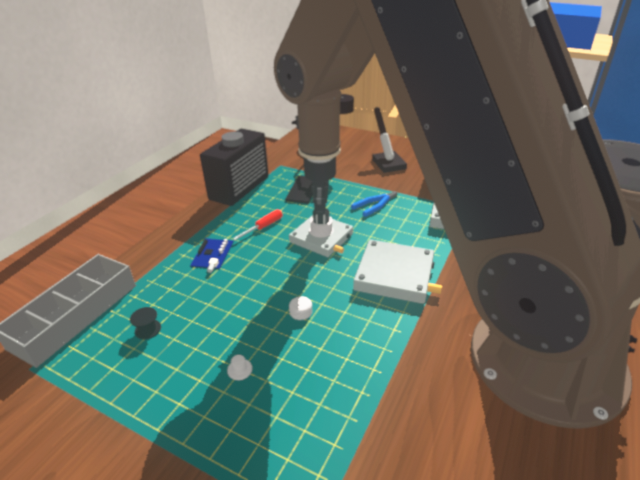

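In the crop the skirt's lower edge at about (308,403) lies on the deck with no gap, and it went down with the TCP. The neighbouring parts have not moved. The push is steady at 26 N with z unchanged for 1 s, so I'll hand in while holding.

```bash
python3 -c "
from h import *
print(bot.hand_in()); s=bot.sense(); print(s['tool_pos'],s['ft_force'],s['time_s'])"
```

```text
the job is handed in; nothing more can be done
None
the job is handed in; nothing more can be done
```

The load cap is keyed over the pin and pushed fully home on the smallest port. I handed in at about 14.5 s, still holding it at 80 N grip with about 26 N of downward push.

- **No turn was needed:** I never turned the collar, because a keyway was already over the pin when the cap came down. The cap passed the unkeyed stop height freely and met the plunger where a keyed cap should, 8 mm above home (TCP 0.078 m).
- **Last checks:** The plunger force rose as expected. The cap then stopped hard at TCP z = 0.0699 m, against 0.070 m expected for its underside on the deck, and held there for 1 s.
- **Weak spots:** About 7 N of sideways force remained at the wrist. The side picture showed no gap under the skirt, but a painted ring on the deck hides that edge, so "home" rests mainly on the height and force readings.
- **The bench:** In the last side view the other things were where they had been, judged by eye. I took no final top view.

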